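# Fill the kit tray and stack the emptied tray

### The job

Top up the part-filled kit tray: take the one guide carriage left in the narrow tray and set it down flat in the kit tray's empty pocket, so that all three pockets are filled. Then stack the emptied narrow tray on the stack of empty ones so that it nests squarely in the tray below. Set both down gently rather than dropping them, and leave the other things on the bench where they lie.

Things in the scene. Friction and masses are not known exactly. Their poses are not given: they have to be found in the camera images.
- carriage_1_center (a point): Linear-guide carriage: steel block with black end caps, 54 long (x) x 30 wide (y) x 22 mm high, 0.18 kg, flat ends and sides. This point: its centre, 11 mm above its underside. Already in one of the kit tray's pockets; stays there. Its flat top has four small screw holes, its underside a rail channel 12 wide x 9 mm high along x.
- carriage_2_center (a point): Linear-guide carriage: steel block with black end caps, 54 long (x) x 30 wide (y) x 22 mm high, 0.18 kg, flat ends and sides. This point: its centre, 11 mm above its underside. Already in one of the kit tray's pockets; stays there.
- carriage_3_center (a point): Linear-guide carriage: steel block with black end caps, 54 long (x) x 30 wide (y) x 22 mm high, 0.18 kg, flat ends and sides. This point: its centre, 11 mm above its underside. Starts lying along the narrow tray's lane, its top 6 mm below the rim, 2 mm from each side wall: there only its two ends can be gripped, with over 35 mm of clear lane beyond each. All three are alike.
- pocket_1 (a point): Centre of the floor of kit tray pocket 1 of 3, 6 mm above the bench; x along the row and along a seated carriage, z up. Two pockets start with a carriage, one empty; which varies. The kit tray is plywood, 210 (x) x 100 mm (y), 1.6 kg, loose on the bench; pockets 1, 2, 3 lie 68 mm apart along +x. The bench between it and the robot is clear for 80 mm.
- pocket_2 (a point): Centre of the floor of kit tray pocket 2 of 3, 6 mm above the bench; x along the row and along a seated carriage, z up. Each pocket is 62 mm long between cross walls 6 mm thick that stand 34 mm above its floor (12 mm above a seated carriage, so no room for fingers at its ends), and 36 mm wide between two sills 3 mm thick, 4 mm high.
- pocket_3 (a point): Centre of the floor of kit tray pocket 3 of 3, 6 mm above the bench; x along the row and along a seated carriage, z up. Outside each sill is a finger slot 25 mm wide, then an outer wall 10 mm above the floor: a carriage can be held in a pocket by its two long sides (30 mm), fingertips above the sills.
- lane_tray_center (a point): Narrow tray, grey plastic, 200 (x) x 44 (y) x 36 mm high, 0.22 kg, open top; left or right of the kit tray. This point: its centre, 18 mm above its underside. Lane 190 x 34 mm inside, floor 8 mm above the bench, walls 5 mm. Two round runners below, 4 mm proud, drop into a like tray's lane with 4 mm play sideways, 5 mm lengthwise. Empty, grip it across its 44 mm width.
- stack_top (a point): Stack of two empty narrow trays, nested and joined as one piece, 68 mm high, 0.7 kg, loose on the bench on the other side of the kit tray. This point: centre of the upper rim plane, 68 mm above the bench; x along its length, z up. A tray nested on it has its centre 14 mm above this point, its length along the same line, either way round.
- bearing: Bystander, to be left alone: 52 mm ball bearing lying flat at the left near the vice. Origin at the centre of its underside.
- washer_1: Bystander, to be left alone: thick steel spacer ring, 30 mm across, 8 mm high, lying on the bench in front of the work at the left. Origin at the centre of its underside.
- bolt_long: Bystander, to be left alone: rusty hex bolt with nut, 93 mm long, lying on the bench in front of the work at the right. Origin at the centre of its underside.
- tape_measure: Bystander, to be left alone: tape measure case, 32 x 75 x 62 mm, standing behind the kit tray. Origin at the centre of its underside.
- oil_can: Bystander, to be left alone: small oil can with a thin spout, 156 mm high, standing at the back left. Origin at the centre of its underside.
- spanner_17: Bystander, to be left alone: combination spanner, 176 mm long, lying at the right. Origin at the centre of its underside.
There are look-alikes about, which are no part of the job. Leave any turquoise look-alike of the part that bears carriage_3_center alone.

How it is judged:
On the way:
1. all three pockets of the kit tray hold a carriage, let go (((horizontal distance between carriage_1_center and pocket_1 below 0.007 m and z of carriage_1_center in the frame of pocket_1 between 0.008 and 0.0145 m and angle between carriage_1_center's own z axis and vertical below 0.1 rad and angle between the x axis of carriage_1_center and the x axis of pocket_1, either way round below 0.25 rad) or (horizontal distance between carriage_2_center and pocket_1 below 0.007 m and z of carriage_2_center in the frame of pocket_1 between 0.008 and 0.0145 m and angle between carriage_2_center's own z axis and vertical below 0.1 rad and angle between the x axis of carriage_2_center and the x axis of pocket_1, either way round below 0.25 rad) or (horizontal distance between carriage_3_center and pocket_1 below 0.007 m and z of carriage_3_center in the frame of pocket_1 between 0.008 and 0.0145 m and angle between carriage_3_center's own z axis and vertical below 0.1 rad and angle between the x axis of carriage_3_center and the x axis of pocket_1, either way round below 0.25 rad)) and ((horizontal distance between carriage_1_center and pocket_2 below 0.007 m and z of carriage_1_center in the frame of pocket_2 between 0.008 and 0.0145 m and angle between carriage_1_center's own z axis and vertical below 0.1 rad and angle between the x axis of carriage_1_center and the x axis of pocket_2, either way round below 0.25 rad) or (horizontal distance between carriage_2_center and pocket_2 below 0.007 m and z of carriage_2_center in the frame of pocket_2 between 0.008 and 0.0145 m and angle between carriage_2_center's own z axis and vertical below 0.1 rad and angle between the x axis of carriage_2_center and the x axis of pocket_2, either way round below 0.25 rad) or (horizontal distance between carriage_3_center and pocket_2 below 0.007 m and z of carriage_3_center in the frame of pocket_2 between 0.008 and 0.0145 m and angle between carriage_3_center's own z axis and vertical below 0.1 rad and angle between the x axis of carriage_3_center and the x axis of pocket_2, either way round below 0.25 rad)) and ((horizontal distance between carriage_1_center and pocket_3 below 0.007 m and z of carriage_1_center in the frame of pocket_3 between 0.008 and 0.0145 m and angle between carriage_1_center's own z axis and vertical below 0.1 rad and angle between the x axis of carriage_1_center and the x axis of pocket_3, either way round below 0.25 rad) or (horizontal distance between carriage_2_center and pocket_3 below 0.007 m and z of carriage_2_center in the frame of pocket_3 between 0.008 and 0.0145 m and angle between carriage_2_center's own z axis and vertical below 0.1 rad and angle between the x axis of carriage_2_center and the x axis of pocket_3, either way round below 0.25 rad) or (horizontal distance between carriage_3_center and pocket_3 below 0.007 m and z of carriage_3_center in the frame of pocket_3 between 0.008 and 0.0145 m and angle between carriage_3_center's own z axis and vertical below 0.1 rad and angle between the x axis of carriage_3_center and the x axis of pocket_3, either way round below 0.25 rad)) and contact force between the fingers and carriage_1 below 0.1 N and contact force between the fingers and carriage_2 below 0.1 N and contact force between the fingers and carriage_3 below 0.1 N), for 0.2 s.
At the end, for the whole second after the job is handed in: Each pocket holds one carriage, upright, along the row, within 7 mm of the pocket centre and resting on its floor (3 mm); the narrow tray is level and nested on the stack, runners inside the tray below, within 10 mm lengthwise and 8 mm sideways; all let go and at rest (all of step 1 and x of lane_tray_center in the frame of stack_top between -0.01 and 0.01 m and y of lane_tray_center in the frame of stack_top between -0.008 and 0.008 m and z of lane_tray_center in the frame of stack_top between 0.01 and 0.0175 m and angle between each of lane_tray_center, stack_top's own z axis and vertical below 0.06 rad and contact force between the fingers and lane_tray below 0.1 N and linear speed of each of carriage_3, lane_tray, stack below 0.02 m/s); the robot touches nothing.
It fails at once if the carriage is dropped into a pocket (let go and falling faster than 0.3 m/s) instead of being set down (linear speed of carriage_3 above 0.3 m/s and contact force between the fingers and carriage_3 below 0.05 N and (horizontal distance between carriage_3_center and pocket_1 below 0.015 m or horizontal distance between carriage_3_center and pocket_2 below 0.015 m or horizontal distance between carriage_3_center and pocket_3 below 0.015 m)).
It fails at once if the narrow tray is dropped onto the stack (let go and falling faster than 0.35 m/s) instead of being set down (linear speed of lane_tray above 0.35 m/s and contact force between the fingers and lane_tray below 0.05 N and horizontal distance between lane_tray_center and stack_top below 0.03 m).
It fails at once if another thing on the bench is moved more than 30 mm (distance of any of bearing, washer_1, bolt_long, tape_measure, oil_can, spanner_17 from where it was at the start of the episode above 0.03 m).
It also fails if it takes over 64 s, if anything falls off the work surface, if the arm or the gripper's body presses on something with over 40 N, if the wrist force passes 120 N, or if a joint passes its speed limit or range.

### The arm

A 6-joint arm with a two-finger parallel gripper is mounted at the origin on the work surface; the furniture and walls round the work are solid. World frame = base frame: x ahead of the robot, y to its left, z up, the work surface at z = 0. Lengths are in m, angles in rad, forces in N, time in s.
With the tool pointing down it reaches from about 0.375 to 0.75 m from the base axis. Payload 9 kg.
Tool frame: the origin (TCP) lies at the very end of the fingers, on their centre line; the grasp point (between the pads) lies grip_point_offset behind it (grip_point_offset is the distance from the TCP to the grasp point, in m); z points along the fingers, y is the line along which they close (so a half turn about z gives the same grasp; the last joint's range is limited). The gripper opens to 85 mm and grips with 20 to 120 N. Pads are 22 mm wide; open, the fingers measure 114 mm over their backs; the gripper's body (76 mm by 85 mm) begins 54 mm behind the grasp point. The pads swing forward as they close: fully open they stand 13 mm farther back than shut.
Start: joints at [1, 0.104, 0.097, 1.564, 0, 1.353], TCP at [0.207, 0.563, 0.231] pointing down, gripper open.
Joint ranges: [-2.99, 2.99], [-0.84, 1.86], [-1.1, 1.16], [-1.84, 2.11], [-1.51, 1.56], [-3.14, 3.14]. Speed limits (rad/s): [2.22, 2.22, 2.57, 3.14, 3.14, 3.14].

### API

Orientations are given as a 3x3 rotation matrix whose columns are the frame's x, y, z axes.
In Python, from station import get_state, grab_frame, hand_in, recognise, trace, grip_point_offset gives the robot as it stands.
- The arm moves only by the tool play_rows, never from a script. Its argument "commands" is a list that holds one entry, the list of rows, each a list of 5 numbers: the shift along the tool's x, y, z in cm, then the turn about the tool's z in degrees, then the gripper's target within -1 to 1 (fully open at 1, half-way at 0, shut at -1). A call has 1 to 10 rows; each row shifts and turns the commanded pose from where the row before left it, along the tool's axes as they then stand; what a row does not reach is not made up. A row lasts 1/8 s, in which the tool goes at most 62.5 mm and 10.7 degrees, less where a joint would pass 70% of its speed; a pose out of reach is approached as far as the arm can. A call with a gripper value outside its range is refused whole. The fingers move at their own pace and stop on an object; the grip force is fixed at half the most. Time passes only in rows, so rows that do not move let the fingers close. It gives the time, the measured TCP pose, the force, the opening and the grip force at its end, in the units of the state.
- get_state(): the state, without advancing time (a new reading comes with each control period).
- grab_frame(name): name is "scene" or "top" or "wrist"; returns a dict with "image" (384x512x3 uint8, blue, green, red), "mtx" (3x3 intrinsics, pixels), "pose" (4x4, takes a point from camera to world coordinates); the wrist camera has in their place "tool_from_camera" (4x4, takes a point from camera to tool coordinates, whose origin is the TCP and whose axes are the flange's). Camera axes: x right, y down, z forward; pixel columns grow to the right and rows downward; lengths in m; the calibration is good to about 2 mm. A picture is of the moment at which its call begins: read the wrist's pose just before it. There is no depth.
- hand_in(): hands the job in; it is judged then, once.
Trained networks look in a picture, given as the dict that the camera call returned (one of the last four; its "shot" number tells which), for a name from the list of things; names that differ only in an ending like _2 or _b are one class to them, and where a whole thing is asked for, a point or a joint stands for the part that bears it (a point fixed in the world has none). Each returns a list of dicts, best first, with "conf" (0 to 1); they miss things now and then, are a little off and sometimes report something else, mostly with a low value. They report only what shows in the picture. A call takes as long as a camera call. They do not tell look-alikes from the thing itself.
- recognise(label, picture): "rect" ([centre column, centre row, width, height] in pixels, round what is visible of it).
- trace(label, picture): "pixels" (384x512 bool, what is visible of it) and "rect" ([centre column, centre row, width, height] in pixels, round what is visible of it).
The state is a dict: "time_s": time; "q": joint angles; "dq": joint speeds; "tau": joint torques, N m; "tcp_pos": TCP position; "ee_rot": TCP orientation; "contact_force": force on the tool from outside, world axes, zero at the start; "ft_torque": the same for the moment, N m; "grip_width": finger opening in m; "grasp_force": force on a finger pad.
Only numpy, scipy, OpenCV 4.12 (cv2) and the standard library are available. Lean on these libraries where they do the work, as an engineer would, in place of code of your own. Each camera call takes 0.05 s, during which the arm holds its last target. There are 200 camera calls.

## Working session

There is one attempt and no reset: what is moved stays moved. The work goes in short steps, Python scripts to look and compute and a tool call to move; the robot and the scene stay as the last step left them, time stands still between calls to the robot, and variables do not carry over. Pictures are saved under pics/ and viewed, at most 12 in all, crops included, and the job is handed in when it is done.

Besides the shell and the picture viewer there is one more tool, called after "Request:" as a command line: name --argument value ..., lists and objects as JSON in quotes. play_rows: Moves the arm, as the interface text tells. Its arguments: {"type":"object","properties":{"commands":{"type":"array","items":{"type":"array","items":{"type":"array","items":{"type":"number"}}}}},"required":["commands"]}

```bash
ls; mkdir -p pics; cat > h.py <<'E'
import numpy as np, cv2
from station import *
def ray(f,uv,st=None):
    if 'pose' in f: P=np.array(f['pose'])
    else:
        T=np.eye(4);T[:3,:3]=st['ee_rot'];T[:3,3]=st['tcp_pos'];P=T@np.array(f['tool_from_camera'])
    d=P[:3,:3]@np.linalg.inv(np.array(f['mtx']))@np.array([uv[0],uv[1],1.]);return P[:3,3],d
def atz(f,uv,z,st=None):
    o,d=ray(f,uv,st);return o+d*(z-o[2])/d[2]
def proj(f,p,st=None):
    if 'pose' in f: P=np.array(f['pose'])
    else:
        T=np.eye(4);T[:3,:3]=st['ee_rot'];T[:3,3]=st['tcp_pos'];P=T@np.array(f['tool_from_camera'])
    c=np.linalg.inv(P)@np.append(p,1);q=np.array(f['mtx'])@c[:3];return q[:2]/q[2]
E
python3 - <<'E'
from h import *
s=get_state();print(s['time_s'],s['tcp_pos'],np.round(s['ee_rot'],3),s['grip_width'],grip_point_offset)
for n in('top','scene'):
    f=grab_frame(n);cv2.imwrite(f'pics/{n}0.png',f['image'] if n=='scene' else cv2.resize(f['image'],(800,600)))
    print(n,np.round(f['pose'],3).tolist(),np.round(f['mtx'],1).tolist())
    for l in('carriage_1_center','pocket_1','lane_tray_center','stack_top','washer_1','bolt_long','spanner_17','bearing','tape_measure'):
        for r in trace(l,f)[:5]:
            m=cv2.minAreaRect(np.argwhere(r['pixels'])[:,::-1].astype(np.float32))
            print(l,round(r['conf'],2),np.round(r['rect']),np.round(m[0],1),np.round(m[1],1),round(m[2],1),np.round(atz(f,m[0],0.03),3))
E
```

```text
pics
0.0 [0.20710508 0.56274368 0.23049672] [[-0.938  0.345 -0.001]
 [ 0.345  0.938 -0.001]
 [ 0.    -0.001 -1.   ]] 0.08504563729560559 0.0187
top [[0.023, -0.998, 0.056, 0.501], [-0.999, -0.022, 0.029, -0.076], [-0.028, -0.057, -0.998, 1.26], [0.0, 0.0, 0.0, 1.0]] [[390.3, 0.0, 252.6], [0.0, 390.3, 193.1], [0.0, 0.0, 1.0]]
carriage_1_center 0.6 [226. 194.  20.  13.] [224.8 193.5] [ 9.5 17. ] 77.5 [0.567 0.048 0.03 ]
pocket_1 0.88 [246. 191.  74.  41.] [245.5 189.2] [31.3 66.8] 78.2 [ 0.582 -0.017  0.03 ]
pocket_1 0.4 [153. 206.  24.  64.] [153.8 202.5] [63.6 18.5] 82.0 [0.533 0.273 0.03 ]
lane_tray_center 0.55 [156. 206.  22.  60.] [154.2 202.5] [63.7 17.4] 84.1 [0.533 0.272 0.03 ]
stack_top 0.66 [154. 204.  24.  61.] [153.9 202.2] [63.1 16.1] 83.2 [0.534 0.273 0.03 ]
stack_top 0.56 [332. 209.  30.  68.] [330.7 209.5] [19.8 67.2] 15.1 [ 0.524 -0.286  0.03 ]
stack_top 0.47 [188. 232.  11.   9.] [188.5 233.5] [9. 9.] 90.0 [0.438 0.159 0.03 ]
bolt_long 0.7 [290. 240.  26.  16.] [290.5 241. ] [ 5.4 27.8] 62.2 [ 0.423 -0.162  0.03 ]
spanner_17 0.58 [389. 211.  51.  22.] [386.9 209.4] [1
[... 415 characters left out ...]
nter 0.47 [240. 212.   8.  10.] [239. 212.] [8. 8.] 90.0 [0.572 0.048 0.03 ]
pocket_1 0.96 [241. 202.  36.  48.] [242.4 201.6] [25.4 50.7] 19.9 [ 0.584 -0.006  0.03 ]
pocket_1 0.44 [240. 211.  12.   9.] [238.8 212.1] [6.  9.2] 18.4 [0.572 0.049 0.03 ]
stack_top 0.64 [283. 161.  45.  36.] [283.4 160.7] [48.7 18.8] 26.6 [ 0.531 -0.291  0.03 ]
spanner_17 0.56 [298. 142.  13.  22.] [298.4 141.9] [ 8.4 24.9] 8.5 [ 0.518 -0.435  0.03 ]
spanner_17 0.49 [243. 203.  38.  47.] [242.6 201.6] [24.5 49.8] 21.8 [ 0.583 -0.006  0.03 ]
bearing 0.4 [257. 303.   6.  11.] [256.  303.5] [11.  4.] 90.0 [0.35  0.375 0.03 ]
tape_measure 0.69 [207. 190.   8.  19.] [204.5 186.5] [17.  9.] 90.0 [ 0.759 -0.018  0.03 ]
```

View pics/top0.png

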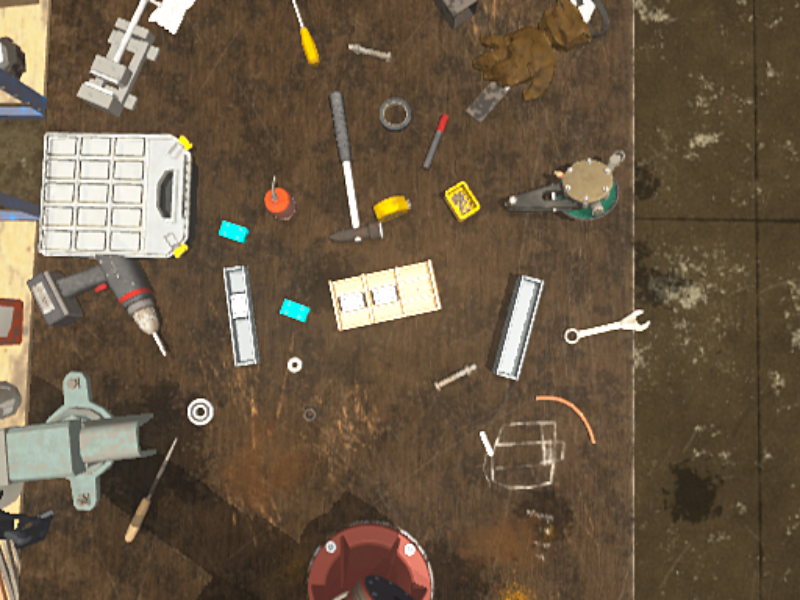

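```bash
python3 -c "
import cv2
im=cv2.imread('pics/top0.png')
im=cv2.imread('pics/top0.png')[210:410,150:650];cv2.imwrite('pics/top0c.png',cv2.resize(im,None,fx=1.6,fy=1.6,interpolation=3))"
```

```text
(no output)
```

View pics/top0c.png

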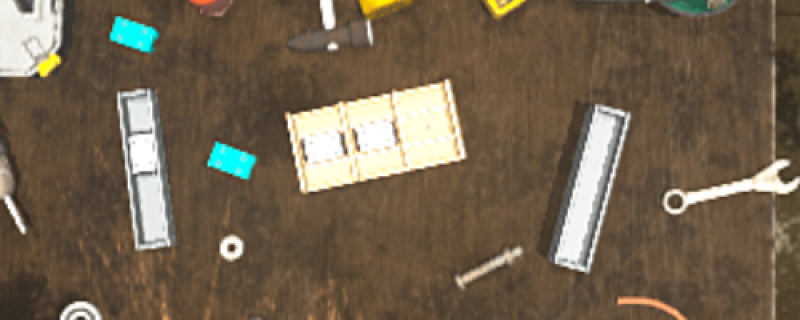

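The view shows the narrow tray with the steel carriage at the left (tray about (240,315), carriage (239,306)). The kit tray is in the middle, with its right-hand pocket empty (about (415,288)), and the empty stack is at the right (520,328).

Possible mix-ups for carriage_3:
- Turquoise blocks at (234,231) and (295,310): look-alikes, leave alone.
- Seated carriages at (352,300) and (385,293): stay where they are.
- Steel block at (239,306) in the narrow tray: the one I want, confirmed in the crop.

Request:
play_rows --commands '[[[-5.3,-1.9,0,0,1],[-5.3,-1.9,0,0,1],[-5.3,-1.9,0,0,1],[-5.3,-1.9,0,0,1],[-5.3,-1.9,0,0,1],[-5.3,-1.9,0,0,1],[-5.3,-1.9,0,0,1],[-5.2,-1.9,0,0,1],[0,0,0,10.5,1],[0,0,0,10.5,1]]]'

```text
time_s: 2.25
tcp_pos: [0.5523, 0.2735, 0.2311]
ee_rot: [[-0.747, 0.664, -0.0], [0.664, 0.747, 0.0], [0.0, -0.0, -1.0]]
contact_force: [-0.6, 0.2, 0.0]
grip_width: 0.0857
grasp_force: 0.0
```

Request:
play_rows --commands '[[[0,0,0,10.5,1],[0,0,0,10.5,1],[0,0,0,10.5,1],[0,0,0,9.5,1],[0,0,0,0,1]]]'

```text
time_s: 2.88
tcp_pos: [0.5517, 0.2743, 0.2313]
ee_rot: [[-0.137, 0.991, -0.0], [0.991, 0.137, 0.0], [0.0, -0.0, -1.0]]
contact_force: [-0.2, -0.5, -0.1]
grip_width: 0.0852
grasp_force: 0.0
```

```bash
cat > look.py <<'E'
from h import *
import sys
s=get_state();print(s['time_s'],np.round(s['tcp_pos'],4),'yawY',np.degrees(np.arctan2(s['ee_rot'][1][1],s['ee_rot'][0][1])),s['grip_width'],s['q'][5])
f=grab_frame('wrist')
cv2.imwrite(f'pics/{sys.argv[1]}.png',cv2.resize(f['image'],(800,600)))
for a in sys.argv[2:]:
    l,z=a.split(':');z=float(z)
    for r in trace(l,f)[:3]:
        m=cv2.minAreaRect(np.argwhere(r['pixels'])[:,::-1].astype(np.float32))
        c=cv2.boxPoints(m);w=np.array([atz(f,p,z,s) for p in c])
        e=[w[1]-w[0],w[2]-w[1]];L=[np.linalg.norm(v) for v in e];v=e[int(np.argmax(L))]
        print(l,round(r['conf'],2),np.round(m[0],0),'c',np.round(w.mean(0)[:2],4),'size',np.round(L,4),'yaw',round(np.degrees(np.arctan2(v[1],v[0]))%180,1))
E
python3 look.py w1 carriage_1_center:0.03 lane_tray_center:0.036
```

```text
2.875 [0.5517 0.2743 0.2313] yawY 7.850184862959383 0.0852338901518919 1.6831576298533433
carriage_1_center 0.66 [250. 325.] c [0.5685 0.0655] size [0.0289 0.013 ] yaw 7.8
lane_tray_center 0.91 [248. 172.] c [0.5378 0.2775] size [0.1971 0.0486] yaw 9.6
```

View pics/w1.png

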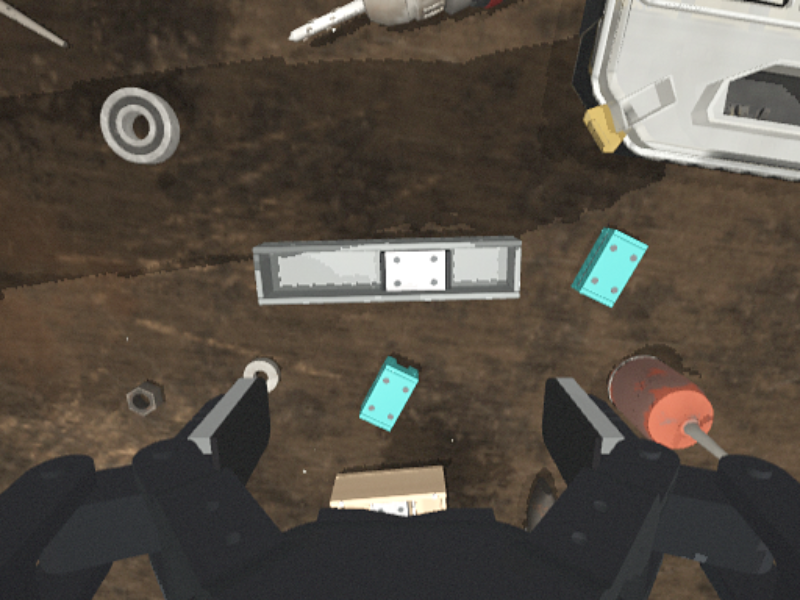

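The tray rim corners are at about (255,245), (520,238), (520,298) and (259,304). The carriage spans (381,251) to (451,291), with turquoise blocks at (612,268) and (390,395) beside it. I'll compute positions from these.

```bash
python3 - <<'E'
from h import *
im=cv2.imread('pics/w1.png')
cv2.imwrite('pics/w1c.png',cv2.resize(im[225:315,240:540],(800,240),interpolation=3))
s=get_state();f=grab_frame('wrist')
for n,p,z in [('rim',[(255,245),(520,238),(520,298),(259,304)],.036),('car',[(381,251),(449,249),(450,291),(383,293)],.03)]:
    w=np.array([atz(f,np.array(q)*.64,z,s) for q in p])[:,:2];v=w[1]+w[2]-w[0]-w[3]
    R=np.array(s['ee_rot']);d=np.append(w.mean(0)-s['tcp_pos'][:2],0)@R
    print(n,w.mean(0),np.linalg.norm(v)/2,np.linalg.norm(w[1]-w[2]),np.degrees(np.arctan2(v[1],v[0])),'tool shift cm',d*100)
E
```

```text
rim [0.53912881 0.27599898] 0.19734106674797797 0.045524753451577665 9.374221510000773 tool shift cm [ 3.43576234e-01 -1.22602791e+00 -6.01262479e-05]
car [0.5597531  0.27816283] 0.05152306080467871 0.03246891463660803 9.663093243075851 tool shift cm [2.71605289e-01 8.46472313e-01 1.02925461e-04]
```

View pics/w1c.png

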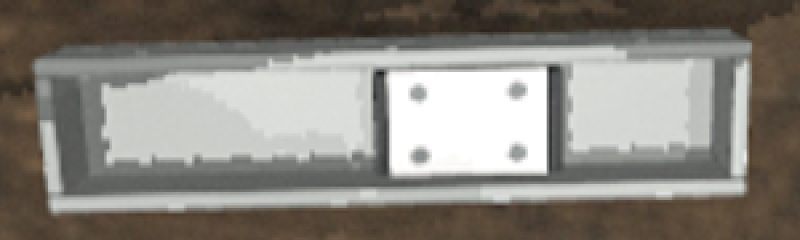

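Request:
play_rows --commands '[[[0.3,0.85,4,-1.7,1],[0,0,5,0,1],[0,0,5,0,1],[0,0,4,0,1],[0,0,2,0,1],[0,0,1.5,0,1],[0,0,0.5,0,1],[0,0,0,0,-1],[0,0,0,0,-1],[0,0,0,0,-1]]]'

```text
time_s: 4.32
tcp_pos: [0.5609, 0.2787, 0.0131]
ee_rot: [[-0.165, 0.986, 0.002], [0.986, 0.165, 0.001], [0.0, 0.003, -1.0]]
contact_force: [-0.4, 0.0, 4.9]
grip_width: 0.0524
grasp_force: 63.8
```

Request:
play_rows --commands '[[[0,0,0,0,-1],[0,0,0,0,-1],[0,0,0,0,-1],[0,0,0,0,-1]]]'

```text
time_s: 4.82
tcp_pos: [0.5608, 0.2787, 0.013]
ee_rot: [[-0.165, 0.986, 0.002], [0.986, 0.165, 0.001], [0.0, 0.002, -1.0]]
contact_force: [-0.2, -0.8, 6.3]
grip_width: 0.0525
grasp_force: 63.8
```

Request:
play_rows --commands '[[[0,0,-2,0,-1],[0,0,-5,0,-1],[0,0,-5,0,-1],[-5,-2.4,0,0,-1],[-5,-2.4,0,0,-1],[-5,-2.4,0,0,-1],[-5,-2.4,0,0,-1],[-5,-2.4,0,0,-1],[-4.8,-2.4,0,0,-1],[0,0,0,-9.4,-1]]]'

```text
time_s: 6.08
tcp_pos: [0.4663, -0.0425, 0.1328]
ee_rot: [[-0.322, 0.947, 0.001], [0.947, 0.322, -0.001], [-0.002, 0.001, -1.0]]
contact_force: [0.8, 0.9, -1.9]
grip_width: 0.0528
grasp_force: 63.7
```

Request:
play_rows --commands '[[[0,0,0,-9.4,-1],[0,0,0,-9.4,-1],[0,0,0,-9.4,-1],[0,0,0,-9.4,-1],[0,0,0,-9.4,-1],[0,0,0,-9.4,-1],[0,0,0,-9.4,-1],[0,0,0,-9.4,-1],[0,0,0,-9.4,-1],[0,0,0,0,-1]]]'

```text
time_s: 7.32
tcp_pos: [0.4671, -0.0393, 0.1324]
ee_rot: [[-0.973, -0.232, 0.001], [-0.232, 0.973, -0.0], [-0.001, -0.001, -1.0]]
contact_force: [-0.0, -0.1, -1.1]
grip_width: 0.0527
grasp_force: 63.7
```

```bash
python3 - <<'E'
from h import *
f=grab_frame('top');s=get_state();print(s['grip_width'],s['q'][5])
im=f['image'];c=cv2.resize(im[140:260,195:355],(800,600),interpolation=3);cv2.imwrite('pics/t2.png',c)
E
```

```text
0.052468847349312446 -0.5960075068110746
```

View pics/t2.png

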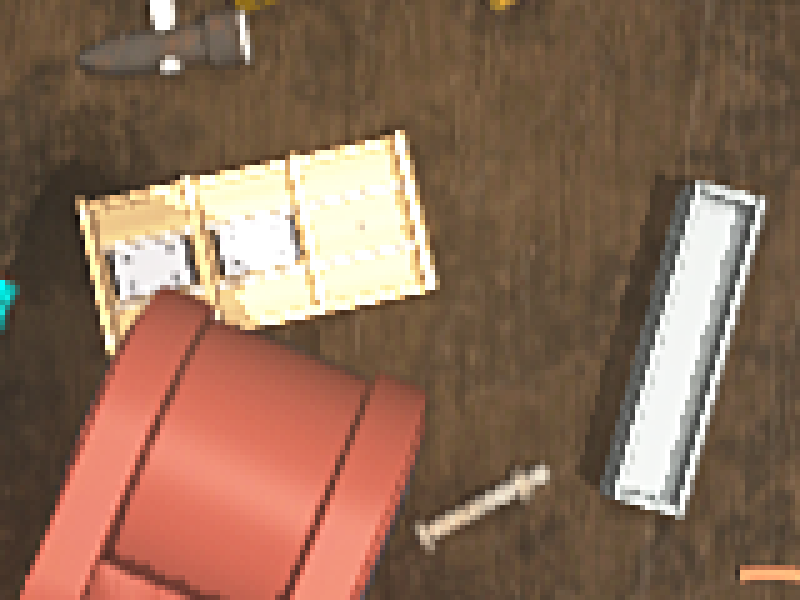

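Request:
play_rows --commands '[[[0,0,5,0,-1],[0,0,4,0,-1],[0,0,2.5,0,-1],[0,0,0.6,0,-1],[0,0,0.4,0,-1],[0,0,0.1,0,-1],[0,0,0,0,-1]]]'

```text
time_s: 8.25
tcp_pos: [0.4675, -0.0395, 0.0062]
ee_rot: [[-0.973, -0.233, 0.001], [-0.233, 0.973, -0.0], [-0.001, -0.001, -1.0]]
contact_force: [-0.4, 0.4, -1.9]
grip_width: 0.0521
grasp_force: 63.7
```

Request:
play_rows --commands '[[[0,0,0.1,0,-1],[0,0,0.05,0,-1],[0,0,0,0,0.4],[0,0,0,0,0.7],[0,0,0,0,0.8],[0,0,-2,0,0.8],[0,0,-4,0,0.8],[0,0,-3,10,0.8]]]'

```text
time_s: 9.25
tcp_pos: [0.467, -0.0393, 0.0952]
ee_rot: [[-0.998, -0.058, 0.001], [-0.058, 0.998, -0.0], [-0.001, -0.0, -1.0]]
contact_force: [0.3, -0.2, 0.7]
grip_width: 0.0768
grasp_force: 0.0
```

Request:
play_rows --commands '[[[0,0,0,10,0],[0,0,0,10,0],[0,0,0,10,0],[0,0,0,10,0],[0,0,0,10,0],[0,0,0,10,0],[0,0,0,10,0],[0,0,0,10,0],[0,0,0,0,0]]]'

```text
time_s: 10.38
tcp_pos: [0.4669, -0.0392, 0.0937]
ee_rot: [[-0.234, 0.972, 0.0], [0.972, 0.234, 0.0], [0.0, 0.0, -1.0]]
contact_force: [-0.0, -0.8, 0.4]
grip_width: 0.0425
grasp_force: 0.0
```

```bash
python3 look.py w2 carriage_1_center:0.022 pocket_1:0.016
```

```text
10.375 [ 0.4669 -0.0392  0.0937] yawY 13.556204774885463 0.04250040445503287 0.9700070970520206
carriage_1_center 0.72 [429. 123.] c [0.5701 0.0488] size [0.0588 0.0409] yaw 102.5
pocket_1 0.73 [425. 205.] c [ 0.5996 -0.0237] size [0.2374 0.1156] yaw 105.2
```

View pics/w2.png

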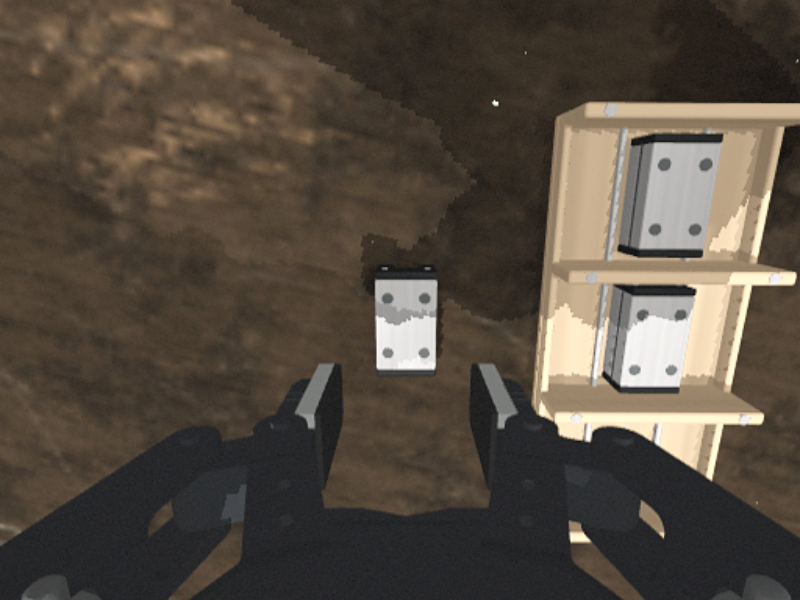

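Request:
play_rows --commands '[[[0,0,4,0,0],[0,0,3,0,0],[0,0,1.2,0,0],[0,0,0.4,0,0],[0,0,0,0,-1],[0,0,0,0,-1],[0,0,0,0,-1],[0,0,0,0,-1]]]'

```text
time_s: 11.52
tcp_pos: [0.4675, -0.0395, 0.0087]
ee_rot: [[-0.233, 0.972, 0.001], [0.972, 0.233, -0.0], [-0.001, 0.001, -1.0]]
contact_force: [-1.2, -0.1, 6.4]
grip_width: 0.0286
grasp_force: 61.3
```

```bash
python3 - <<'E'
from h import *
f=grab_frame('wrist')
# w2-pose geometry: from the stored pixel corners of kit tray cross-wall tops (z=.040)
s={'tcp_pos':[0.4669,-0.0392,0.0937],'ee_rot':[[-0.234,0.972,0],[0.972,0.234,0],[0,0,-1]]}
P=lambda u,v,z:np.round(atz(f,(u*.64,v*.64),z,s),4)
print('wall2 ',P(553,262,.04),P(793,271,.04),P(793,284,.04),P(570,284,.04))
print('wall3',P(540,390,.04),P(750,410,.04),P(757,423,.04),P(545,419,.04))
print('wall1',P(585,103,.04),P(555,115,.04))
print('car2 holes',[P(*q,.028) for q in((642,315),(681,315),(634,370),(671,370))])
print('car1 holes',[P(*q,.028) for q in((664,164),(705,164),(655,229),(695,229))])
print('bench car holes',[P(*q,.022) for q in((388,298),(424,298),(388,352),(424,352))])
t=get_state();print(t['tcp_pos'],t['grip_width'])
E
```

```text
wall2  [0.5217 0.0086 0.04  ] [0.6247 0.0293 0.04  ] [0.6273 0.0239 0.04  ] [0.532  0.0011 0.04  ]
wall3 [ 0.5348 -0.0503  0.04  ] [ 0.6348 -0.0369  0.04  ] [ 0.6409 -0.0425  0.04  ] [ 0.5418 -0.0641  0.04  ]
wall1 [0.514  0.0722 0.04  ] [0.5038 0.0652 0.04  ]
car2 holes [array([ 0.575 , -0.0067,  0.028 ]), array([ 0.593 , -0.0023,  0.028 ]), array([ 0.5814, -0.034 ,  0.028 ]), array([ 0.5991, -0.0297,  0.028 ])]
car1 holes [array([0.5594, 0.0599, 0.028 ]), array([0.5768, 0.064 , 0.028 ]), array([0.566 , 0.0327, 0.028 ]), array([0.5836, 0.0369, 0.028 ])]
bench car holes [array([ 0.4561, -0.0282,  0.022 ]), array([ 0.473 , -0.0241,  0.022 ]), array([ 0.4623, -0.0552,  0.022 ]), array([ 0.4798, -0.051 ,  0.022 ])]
[ 0.46754838 -0.03947888  0.00870784] 0.02817409368866291
```

Request:
play_rows --commands '[[[0,0,-1,0,-1],[0,0,-4,0,-1],[0,0,-5,0,-1],[-2.5,4,0,0,-1],[-2.5,4,0,0,-1],[-2.5,4.1,0,0,-1],[0,0,0,0,-1],[0,0,0,0,-1]]]'

```text
time_s: 12.58
tcp_pos: [0.6014, -0.0837, 0.1076]
ee_rot: [[-0.233, 0.972, -0.001], [0.972, 0.233, 0.001], [0.001, -0.001, -1.0]]
contact_force: [0.4, 0.5, -1.7]
grip_width: 0.0288
grasp_force: 60.6
```

```bash
python3 look.py w3
```

```text
12.575 [ 0.6014 -0.0837  0.1076] yawY 13.489058410786658 0.028830583887375954 0.9819484055403112
```

View pics/w3.png

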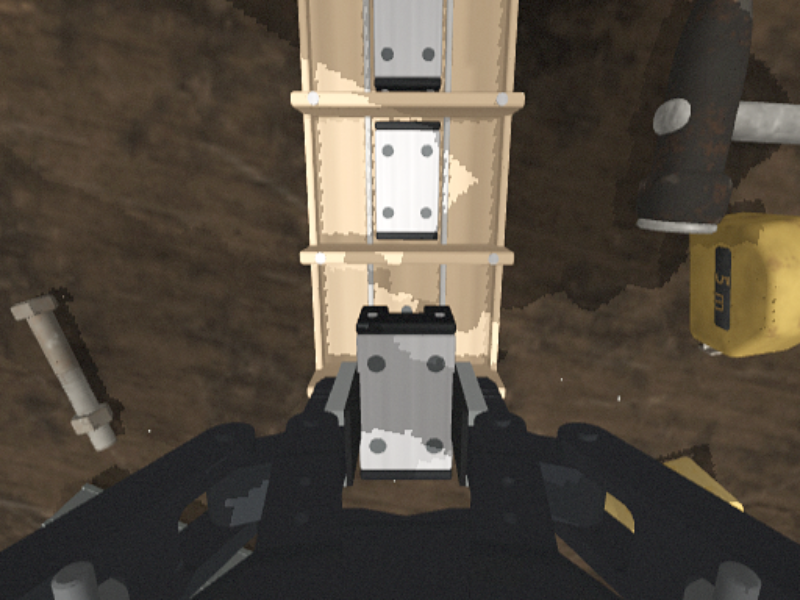

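The carriage is held straight over the empty pocket. The cross walls are centred at (408,99) and (407.5,258), and the sills are at about x=369 and x=443.

```bash
python3 - <<'E'
from h import *
s=get_state();f=grab_frame('wrist');R=np.array(s['ee_rot'])
def T(u,v,z): return np.round((atz(f,(u*.64,v*.64),z,s)-s['tcp_pos'])@R*100,2)[:2]
for n,u,v,z in [('wallA top c',408,93,.04),('wallA bot',408,106,.04),('wallB top',407.5,250,.04),('wallB bot',407.5,264,.04),('sillL',369.5,290,.01),('sillR',443,290,.01),('seated',407.5,182,.028),('wallB L',300.5,257,.04),('wallB R',514.5,257,.04)]:print(n,T(u,v,z))
zt=s['tcp_pos'][2]-.0087+.022
for q in((376,363),(435,363),(377,446),(434,446)):print('held',T(*q,zt))
E
```

```text
wallA top c [10.36  0.16]
wallA bot [9.85 0.16]
wallB top [3.69 0.15]
wallB bot [3.04 0.15]
sillL [ 1.13 -1.89]
sillR [1.12 2.08]
seated [6.73 0.15]
wallB L [ 3.37 -4.82]
wallB R [3.37 5.11]
held [ 1.37 -0.85]
held [1.37 0.94]
held [-1.47 -0.86]
held [-1.47  0.96]
```

Request:
play_rows --commands '[[[0,0.1,4,0,-1],[0,0,3,0,-1],[0,0,1.5,0,-1],[0,0,0.4,0,-1],[0,0,0.2,0,-1],[0,0,0.1,0,-1],[0,0,0,0,-1]]]'

```text
time_s: 13.55
tcp_pos: [0.6034, -0.0839, 0.0165]
ee_rot: [[-0.233, 0.972, 0.001], [0.972, 0.233, -0.0], [-0.0, 0.001, -1.0]]
contact_force: [-0.0, -0.1, -2.2]
grip_width: 0.0285
grasp_force: 60.6
```

Request:
play_rows --commands '[[[0,0,0.1,0,-1],[0,0,0.1,0,-1],[0,0,0,0,-1]]]'

```text
time_s: 13.92
tcp_pos: [0.6032, -0.0838, 0.0147]
ee_rot: [[-0.233, 0.972, 0.001], [0.972, 0.233, -0.0], [-0.0, 0.0, -1.0]]
contact_force: [-2.6, 0.3, 4.7]
grip_width: 0.0288
grasp_force: 61.5
```

Request:
play_rows --commands '[[[0,0,0,0,-0.2],[0,0,0,0,0],[0,0,0,0,0],[0,0,-2,0,0],[0,0,-5,0,0],[0,0,-6,0,0],[-4.5,-3.1,-2,0,1],[-4.5,-3.1,-3,0,1],[-4.5,-3.1,-3,0,1],[-4.4,-3.1,0,0,1]]]'

```text
time_s: 15.18
tcp_pos: [0.5244, -0.2891, 0.2286]
ee_rot: [[-0.233, 0.972, 0.005], [0.972, 0.233, -0.004], [-0.005, 0.004, -1.0]]
contact_force: [0.3, -0.3, 0.1]
grip_width: 0.0853
grasp_force: 0.0
```

Request:
play_rows --commands '[[[0,0,0,-10.5,1],[0,0,0,-10.5,1],[0,0,0,-10.5,1],[0,0,0,-10.5,1],[0,0,0,-10.5,1],[0,0,0,-10.5,1],[0,0,0,0,1]]]'

```text
time_s: 16.05
tcp_pos: [0.5242, -0.2868, 0.2252]
ee_rot: [[-0.972, 0.235, 0.001], [0.235, 0.972, -0.001], [-0.001, -0.001, -1.0]]
contact_force: [-0.4, 0.5, 1.0]
grip_width: 0.0857
grasp_force: 0.0
```

```bash
python3 look.py w4 stack_top:0.068;python3 - <<'E'
from h import *
s=get_state();f=grab_frame('scene');g=grab_frame('top')
a=f['image'][150:260,190:300];b=g['image'][150:230,195:302]
cv2.imwrite('pics/chk.png',np.vstack([cv2.resize(a,(300,300)),cv2.resize(b,(300,224))]))
E
python3 -c "
import cv2,numpy as np
a=cv2.imread('pics/w4.png');b=cv2.imread('pics/chk.png')
o=np.zeros((600,800,3),np.uint8);o[:384,:512]=cv2.resize(a,(512,384));o[:524,500:]=b;cv2.imwrite('pics/m4.png',o)"
```

```text
16.05 [ 0.5242 -0.2868  0.2252] yawY 76.41498252684787 0.08573720010641919 -0.4821785233754097
stack_top 0.91 [263. 176.] c [ 0.5265 -0.2836] size [0.1995 0.0423] yaw 165.4
```

View pics/m4.png

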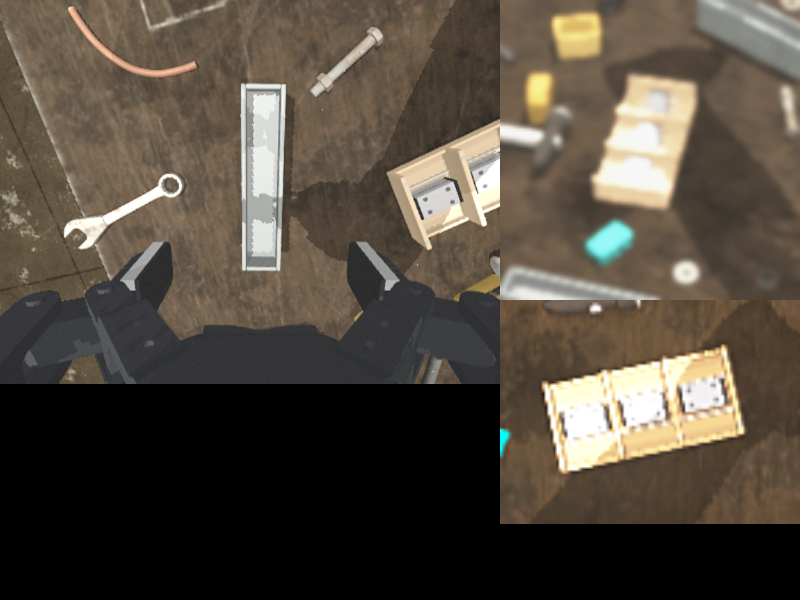

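Request:
play_rows --commands '[[[1.2,5.5,0,0,1],[1.2,5.5,0,0,1],[1.2,5.5,0,0,1],[1.2,5.5,0,0,1],[1.2,5.5,0,0,1],[1.2,5.5,0,0,1],[1.2,5.5,0,0,1],[1.2,5.5,0,0,1],[1.1,5.5,0,0,1],[1.1,5.5,0,0,1]]]'

```text
time_s: 17.5
tcp_pos: [0.5377, 0.2776, 0.2241]
ee_rot: [[-0.972, 0.236, 0.001], [0.236, 0.972, 0.0], [-0.001, 0.0, -1.0]]
contact_force: [1.5, -0.6, 0.6]
grip_width: 0.0854
grasp_force: 0.0
```

Request:
play_rows --commands '[[[0,0,0,-7.7,1],[0,0,0,-7.7,1],[0,0,0,-7.6,1],[0,0,0,0,1]]]'

```text
time_s: 18.0
tcp_pos: [0.5379, 0.2757, 0.2239]
ee_rot: [[-0.987, -0.162, 0.0], [-0.162, 0.987, 0.0], [-0.0, 0.0, -1.0]]
contact_force: [-0.0, -0.6, 0.7]
grip_width: 0.0855
grasp_force: 0.0
```

```bash
python3 look.py w5 lane_tray_center:0.036
```

```text
18.0 [0.5379 0.2757 0.2239] yawY 99.34970052098703 0.08547678563430922 0.09431411196863466
lane_tray_center 0.89 [259. 171.] c [0.5386 0.275 ] size [0.0425 0.199 ] yaw 10.3
```

View pics/w5.png

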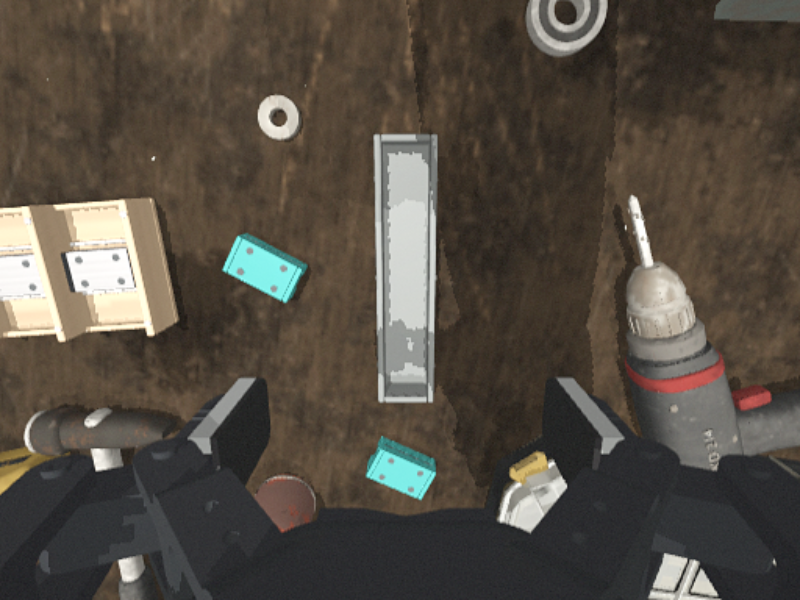

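Request:
play_rows --commands '[[[0,-0.1,5,0,0.7],[0,0,5,0,0.7],[0,0,5,0,0.7],[0,0,4,0,0.7],[0,0,1.6,0,0.7],[0,0,0.5,0,0.7],[0,0,0,0,-1],[0,0,0,0,-1],[0,0,0,0,-1],[0,0,0,0,-1]]]'

```text
time_s: 19.35
tcp_pos: [0.5396, 0.2751, 0.015]
ee_rot: [[-0.986, -0.165, 0.003], [-0.165, 0.986, 0.001], [-0.003, 0.0, -1.0]]
contact_force: [-1.0, -1.1, 6.8]
grip_width: 0.0429
grasp_force: 62.1
```

Request:
play_rows --commands '[[[0,0,-1,0,-1],[0,0,-4,0,-1],[0,0,-5,0,-1],[0,0,-5,0,-1],[0,0,-4,0,-1],[0,0,0,0,-1]]]'

```text
time_s: 20.1
tcp_pos: [0.5398, 0.2752, 0.2075]
ee_rot: [[-0.986, -0.165, 0.006], [-0.165, 0.986, 0.002], [-0.007, 0.001, -1.0]]
contact_force: [0.8, -0.7, -2.6]
grip_width: 0.043
grasp_force: 61.7
```

Request:
play_rows --commands '[[[1.1,-5.5,0,0,-1],[1.1,-5.5,0,0,-1],[1.1,-5.5,0,0,-1],[1.1,-5.5,0,0,-1],[1.1,-5.5,0,0,-1],[1.1,-5.5,0,0,-1],[1,-5.5,0,0,-1],[1,-5.5,0,0,-1],[1,-5.5,0,0,-1],[1,-5.4,0,0,-1]]]'

```text
time_s: 21.35
tcp_pos: [0.5233, -0.2858, 0.2017]
ee_rot: [[-0.986, -0.165, -0.001], [-0.165, 0.986, 0.001], [0.001, 0.001, -1.0]]
contact_force: [1.5, -0.3, -1.3]
grip_width: 0.0426
grasp_force: 61.8
```

Request:
play_rows --commands '[[[0,0,0,7.9,-1],[0,0,0,7.9,-1],[0,0,0,7.8,-1],[0,0,0,0,-1],[0,0,0,0,-1]]]'

```text
time_s: 21.98
tcp_pos: [0.5238, -0.284, 0.2022]
ee_rot: [[-0.971, 0.241, -0.001], [0.241, 0.971, 0.001], [0.001, 0.001, -1.0]]
contact_force: [0.0, 0.6, -2.4]
grip_width: 0.0428
grasp_force: 62.1
```

```bash
python3 - <<'E'
from h import *
s=get_state();R=np.array(s['ee_rot']);t=np.array([.526,-.2838,0])-s['tcp_pos'];print(s['tcp_pos'],(t@R)*100,s['grip_width'],np.degrees(np.arctan2(R[1,1],R[0,1])))
f=grab_frame('wrist');z=s['tcp_pos'][2]+.021
for r in trace('lane_tray_center',f)[:2]:
    m=cv2.minAreaRect(np.argwhere(r['pixels'])[:,::-1].astype(np.float32));c=np.array([atz(f,p,z,s) for p in cv2.boxPoints(m)])
    print(r['conf'],m,((c.mean(0)-s['tcp_pos'])@R)*100,np.linalg.norm(c[1]-c[0]),np.linalg.norm(c[2]-c[1]))
E
```

```text
[ 0.52378261 -0.28404848  0.20218349] [-0.22587757  0.06689751 20.21820801] 0.04277400285670865 76.05625309536244
0.56 ((260.0, 174.0), (310.0, 116.0), 90.0) [ 3.33002135  0.02783148 -2.09724236] 0.04300208901001626 0.13553333638353102
```

Request:
play_rows --commands '[[[-0.3,0.1,4,0,-1],[0,0,4,0,-1],[0,0,2.5,0,-1],[0,0,1,0,-1],[0,0,0.3,0,-1],[0,0,0,0,-1]]]'

```text
time_s: 22.82
tcp_pos: [0.5277, -0.2845, 0.0859]
ee_rot: [[-0.97, 0.244, 0.001], [0.244, 0.97, -0.001], [-0.001, -0.001, -1.0]]
contact_force: [0.6, -0.7, -2.9]
grip_width: 0.0428
grasp_force: 62.1
```

```bash
python3 - <<'E'
from h import *
s=get_state();print(s['tcp_pos'],s['contact_force'],s['grip_width'])
f=grab_frame('wrist');g=grab_frame('scene')
cv2.imwrite('pics/p5.png',np.hstack([cv2.resize(f['image'],(512,384)),cv2.resize(g['image'][120:216,242:314],(288,384),interpolation=3)]))
E
```

```text
[ 0.52768385 -0.28449519  0.0858684 ] [ 0.64660145 -0.69761356 -2.90696392] 0.042841175106907506
```

View pics/p5.png

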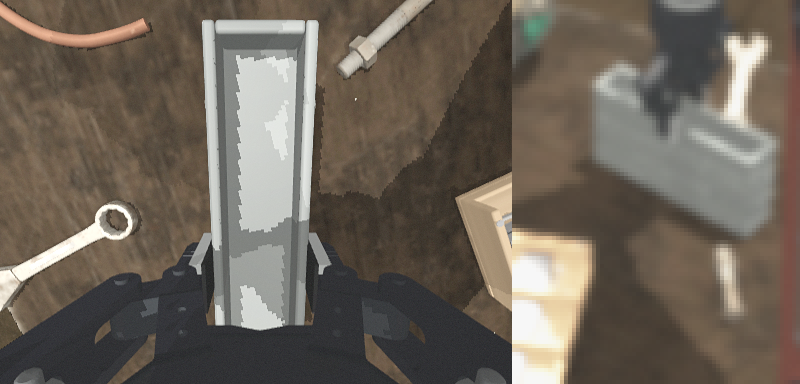

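The tray is held straight, its near end at about (262,20), and it hides the stack below it. I'll check its lengthwise offset in the grip from that end.

```bash
python3 - <<'E'
from h import *
s=get_state();f=grab_frame('wrist');R=np.array(s['ee_rot'])
for u,v in((204,21),(318,21)): print((atz(f,(u,v),s['tcp_pos'][2]+.021,s)-s['tcp_pos'])@R*100)
print((np.array([.526,-.2838,0])-s['tcp_pos'])@R*100)
E
```

```text
[10.02500722 -2.04721647 -2.11531515]
[10.02193858  2.17676089 -2.118376  ]
[0.20498808 0.03966707 8.60697543]
```

Request:
play_rows --commands '[[[0.15,0,0.3,0,-1],[0,0,0.2,0,-1],[0,0,0.1,0,-1],[0,0,0,0,-1]]]'

```text
time_s: 23.48
tcp_pos: [0.5258, -0.2837, 0.079]
ee_rot: [[-0.97, 0.244, 0.0], [0.244, 0.97, -0.0], [-0.0, -0.0, -1.0]]
contact_force: [-2.4, 1.5, 0.1]
grip_width: 0.0429
grasp_force: 62.4
```

Request:
play_rows --commands '[[[0,0,0.1,0,-1],[0,0,0,0,-1]]]'

```text
time_s: 23.72
tcp_pos: [0.5258, -0.2838, 0.079]
ee_rot: [[-0.97, 0.244, 0.0], [0.244, 0.97, -0.0], [-0.0, -0.0, -1.0]]
contact_force: [-4.8, 2.8, 9.0]
grip_width: 0.043
grasp_force: 63.5
```

Request:
play_rows --commands '[[[0,0,0,0,0.2],[0,0,0,0,0.6],[0,0,0,0,0.8],[0,0,0,0,0.8],[0,0,-2,0,0.8],[0,0,-5,0,0.8],[0,0,-5,0,0.8],[0,0,-3,0,0.8],[0,0,0,0,0.8],[0,0,0,0,0.8]]]'

```text
time_s: 24.98
tcp_pos: [0.5256, -0.2836, 0.2278]
ee_rot: [[-0.97, 0.244, 0.0], [0.244, 0.97, 0.0], [-0.0, 0.0, -1.0]]
contact_force: [-1.8, 0.1, -0.3]
grip_width: 0.0767
grasp_force: 0.0
```

```bash
python3 look.py w6 lane_tray_center:0.1; python3 -c "
import cv2,numpy as np
from station import *
g=grab_frame('scene')
a=cv2.imread('pics/w6.png')
cv2.imwrite('pics/p6.png',np.hstack([cv2.resize(a,(450,338)),cv2.resize(g['image'][120:230,214:328],(350,338),interpolation=3)]))"
```

```text
24.975 [ 0.5256 -0.2836  0.2278] yawY 75.88651771224481 0.07674024145987837 -0.4672689922948155
lane_tray_center 0.66 [260. 179.] c [ 0.5245 -0.2833] size [0.044  0.1994] yaw 167.2
```

View pics/p6.png

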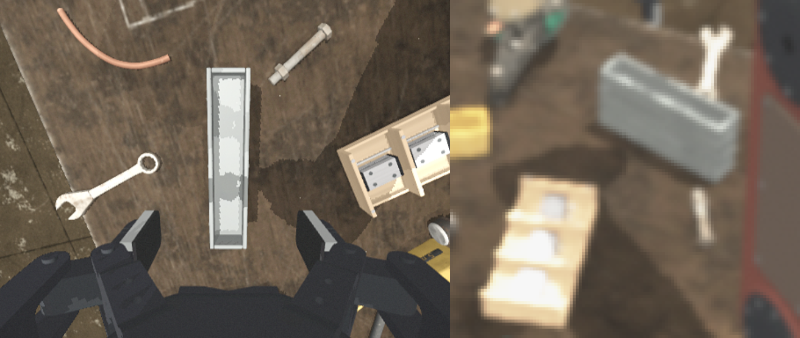

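The tray is nested squarely on the stack, at (228,158) in the left view. The carriage is seated in its pocket at (380,175), and the right view shows the stack level and all three pockets filled. Handing in.

```bash
python3 -c "
from station import *
print(hand_in())"
```

```text
the job is handed in; nothing more can be done
None
```

I set the carriage down in the kit tray's empty pocket, nested the emptied narrow tray on the stack, and handed the job in at about 25 s. The last pictures show all three pockets filled and the tray sitting square and level; the hand-in gave no verdict.

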